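Load a sample cassette into the bench reader and shut its gate

TASK

Slide the bridge-shaped gate of the bench reader fully aside so that its bay is uncovered. Pick up the narrower of the two rectangular cassettes, stand it upright in the bay, lowering it until it rests on the bay's floor (or nearly) before letting go, then slide the gate fully back over it. Leave the wider cassette where it stands.

Things in the scene. Friction and masses are not known exactly. Their poses are not given: they have to be found in the camera images.
- cassette: Narrower of the two rectangular cassettes: upright rigid white plastic block with dark windows and grey ribs on its broad faces, 30 mm thick (own x), 54 mm wide (own y), 75 mm tall, about 0.12 kg, loose on the bench, the same either way round. Origin: centre of its underside, z up. A round white canister (44 mm across, 75 mm tall) stands nearby and is not needed.
- wide_cassette: The wider rectangular cassette, to be left alone: same look, but 90 mm wide along its own y, 30 mm thick along x, 75 mm tall, too wide for the bay. Origin: centre of its underside, z up.
- bay (a point): Centre of the bay's floor, 10 mm above the bench, in the white fixed reader. The bay is a pocket open at the top, 48 mm along this x, 72 mm along this y (z up), 36 mm deep; a seated cassette (its x along this x) stands 39 mm proud of the flat deck, which spans x -80 to 100, y -60 to 170 mm. A console, 72 mm above the bench, fills y 170 to 245 mm.
- gate_tab (a point): Top centre, 131 mm above the bench, of the gate's black tab: 44 mm (bay's x) by 12 mm (y), 34 mm tall. The gate, an aluminium bridge 80 mm (x) by 84 mm (y), roof 46 to 51 mm above the deck, open at both y ends, slides along the bay's y: tab at y 0 over the bay's centre when shut, +100 mm when open, stops at both. Starts 0 to 20 mm open; about 3 N moves it; stays where left.
Mind the look-alikes: they are no part of the job. Leave any green look-alike of the cassette alone.

How it is judged:
By the outcome, as a careful person would: the job done as asked, in the order asked, and still so for the second after the job is handed in, with the robot touching nothing.
It also fails if it takes over 67 s, if anything falls off the work surface, if the arm or the gripper's body presses on something with over 40 N, if the wrist force passes 120 N, or if a joint passes its speed limit or range.

ROBOT

A 6-joint arm with a two-finger parallel gripper is mounted at the origin on the work surface. World frame = base frame: x ahead of the robot, y to its left, z up, the work surface at z = 0. Lengths are in m, angles in rad, forces in N, time in s.
With the tool pointing down it reaches from about 0.35 to 0.85 m from the base axis. Payload 8.1 kg.
Tool frame: the origin (TCP) lies between the finger pads; the fingertips stand 19 mm ahead of it and the grasp point (between the pads) is the TCP; z points along the fingers, y is the direction in which the jaws open and shut (so a half turn about z gives the same grasp; the last joint's range is limited). The gripper opens to 85 mm and grips with 20 to 120 N. Pads are 22 mm wide; open, the fingers measure 114 mm over their backs; the gripper's body (76 mm by 85 mm) begins 54 mm behind the grasp point. The pads swing forward as they close: fully open they stand 13 mm farther back than shut.
Start: joints at [-1.219, 0.13, 1.488, -0, 1.523, -0.085], TCP at [0.254, -0.544, 0.25] pointing down, gripper open.
Joint ranges: [-2.96, 2.96], [-0.89, 2.26], [0.02, 2.5], [-1.34, 4.48], [0, 2.73], [-2.66, 2.66]. Speed limits (rad/s): [2.39, 2.39, 2.79, 3.14, 3.14, 3.14].

INTERFACE

Orientations are given as a 3x3 rotation matrix whose columns are the frame's x, y, z axes.
In Python, from rig import sensors, imaging, workorder, models gives the robot as it stands. The module is installed in compiled form; this text tells all that it offers.
- The arm moves only by the tool drive_tool, never from a script. Its argument "series" is a list of rows, each an object with "xyz": the shift along the tool's x, y, z in mm, a list of three; "roll": the turn about the tool's z in rad; "fingers": the closure, from 0 (fully open) to 1 (shut). A call has 1 to 5 rows; each row is the pose to reach, as a shift and turn from the pose measured when the call began, along the tool's axes at that moment; what a row does not reach only later rows make up. A row lasts 1/8 s, in which the tool goes at most 62.5 mm and 10.7 degrees, less where a joint would pass 70% of its speed; a pose out of reach is approached as far as the arm can. A call with a gripper value outside its range is refused whole. The fingers move at their own pace and stop on an object; "squeeze" is the grip in N (left out, the last holds). Time passes only in rows, so rows that repeat a pose let the fingers close. It gives the time, the measured TCP pose, the force and the opening at its end, in the units of the state.
- sensors.read_state(): the state, without advancing time (a new reading comes with each control period).
- imaging.grab_frame(name): name is "scene" or "top" or "wrist"; returns (picture, depth): 384x512x3 uint8, red, green, blue; 384x512 float32, m along the optical axis (not along the pixel's ray), 0 where there is no reading.
- imaging.get_calibration(name): a dict with "fov_y" (degrees; the focal length in pixels is half the picture's height over the tangent of half this angle, whatever the lens; pixels are square), "cx", "cy" (the principal point, pixels), "rvec" (rotation vector, rad) and "tvec" (3), from world to camera coordinates, as OpenCV has them; the wrist camera has in their place "mount" (4x4, takes a point from camera to tool coordinates, whose origin is the TCP and whose axes are the flange's). Camera axes: x right, y down, z forward; pixel columns grow to the right and rows downward; lengths in m; the calibration is good to about 2 mm. A picture is of the moment at which its call begins: read the wrist's pose just before it. get_calibration takes no time and is no camera call.
- workorder.job_done(): hands the job in, once; it reports no verdict.
Trained networks look in the newest picture that a camera, given by its name, has taken for a name from the list of things; names that differ only in an ending like _2 or _b are one class to them, and where a whole thing is asked for, a point or a joint stands for the part that bears it (a point fixed in the world has none). Each returns a list of dicts, best first, with "confidence" (0 to 1); they miss things now and then, are a little off and sometimes report something else, mostly with a low value. They report only what shows in the picture. A call takes as long as a camera call. They do not tell look-alikes from the thing itself.
- models.cut_out(camera, query): "pixels" (384x512 bool, what is visible of it) and "position" ([column, row] in pixels, amid what is visible of it).
The state is a dict: "time": time; "joint_pos": joint angles; "joint_velocities": joint speeds; "joint_torque": joint torques, N m; "eef_pos": TCP position; "eef_rot": TCP orientation; "contact_force": force on the tool from outside, world axes, zero at the start; "torque": the same for the moment, N m; "width": finger opening in m.
Only numpy, scipy, OpenCV 4.12 (cv2) and the standard library are available. Lean on these libraries where they do the work, as an engineer would, in place of code of your own. Each camera call takes 0.05 s, during which the arm holds its last target.

## Working session

There is one attempt and no reset: what is moved stays moved. The work goes in short steps, Python scripts to look and compute and a tool call to move; the robot and the scene stay as the last step left them, time stands still between calls to the robot, and variables do not carry over. Pictures are saved under pics/ and viewed, and the job is handed in when it is done.

Besides the shell and the picture viewer there is one more tool, called after "Request:" by a JSON object that holds its "op" and its "data", one argument or row to a line. drive_tool: Moves the arm, as the interface text tells. Its arguments: {"type":"object","properties":{"series":{"type":"array"},"squeeze":{"type":"number"}},"required":["series"]}

```bash
mkdir -p pics; cat > h.py <<'E'
import numpy as np, cv2
from rig import sensors, imaging, workorder, models
def K(name):
    c=imaging.get_calibration(name); f=192/np.tan(np.radians(c['fov_y'])/2); return c,f
def cam2world(name,st=None):
    c,f=K(name)
    if name=='wrist':
        T=np.eye(4);T[:3,:3]=st['eef_rot'];T[:3,3]=st['eef_pos'];return T@np.array(c['mount'])
    R=cv2.Rodrigues(np.array(c['rvec'],float))[0];t=np.array(c['tvec'],float).ravel()
    T=np.eye(4);T[:3,:3]=R.T;T[:3,3]=-R.T@t;return T
def cloud(name,depth,st=None):
    c,f=K(name);v,u=np.mgrid[0:384,0:512]
    P=np.stack([(u-c['cx'])/f*depth,(v-c['cy'])/f*depth,depth],-1)
    T=cam2world(name,st);W=P@T[:3,:3].T+T[:3,3];W[depth<=0]=np.nan;return W
def save(n,p): cv2.imwrite('pics/'+n+'.png',cv2.cvtColor(p,cv2.COLOR_RGB2BGR))
E
python3 - <<'E'
from h import *
for n in ['scene','top','wrist']:
    st=sensors.read_state()
    p,d=imaging.grab_frame(n); save(n+'0',p); np.savez(n+'0.npz',p=p,d=d,pos=st['eef_pos'],rot=st['eef_rot'])
    print(n,imaging.get_calibration(n))
    for q in ['cassette','wide_cassette','bay','gate_tab']:
        try:
            for r in models.cut_out(n,q)[:4]: print(n,q,round(r['confidence'],2),r['position'],r['pixels'].sum())
        except Exception as e: print(n,q,e)
st=sensors.read_state();print(st)
E
```

```text
scene {'fov_y': 56.354015191436474, 'cx': 263.1315662898368, 'cy': 195.2649625874393, 'rvec': array([ 1.85905182,  1.46140877, -0.70060323]), 'tvec': array([ 0.01747194, -0.27013235,  1.28078385])}
scene cassette 0.86 [187.7, 204.3] 667
scene cassette 0.85 [155.4, 231.9] 847
scene wide_cassette 0.66 [239.0, 253.0] 1475
scene bay 0.57 [416.1, 201.2] 8703
scene gate_tab 0.96 [388.6, 191.0] 1472
top {'fov_y': 57.63215561301544, 'cx': 249.27709508499396, 'cy': 188.6768817156014, 'rvec': array([ 2.1800387 , -2.1486462 ,  0.13532437]), 'tvec': array([-0.12070949,  0.55167645,  0.8206752 ])}
top cassette 0.85 [332.2, 237.2] 402
top cassette 0.62 [363.2, 210.6] 416
top wide_cassette 0.94 [292.9, 165.1] 696
top bay 0.63 [102.2, 191.5] 10332
top gate_tab 0.91 [136.1, 187.7] 1502
wrist {'fov_y': 70.30403444973533, 'cx': 256.7129539138704, 'cy': 191.00082807034326, 'mount': array([[ 3.93863003e-05, -9.45399026e-01, -3.25915141e-01,
         8.51385392e-02],
       [ 9.99999681e-01,  2.97381069e-04, -7.41780466e-04,
        -3.03707625e-04],
       [ 7.98199523e-04, -3.25915008e-01,  9.45398736e-
[... 239 characters left out ...]
+00, -8.54045365e-02]), 'joint_velocities': array([-1.08285669e-03, -6.47478473e-04,  1.67277552e-04,  7.79716865e-05,
       -1.58912727e-04, -6.13455851e-04]), 'joint_torque': array([-9.54602510e-04, -5.69214749e+01, -5.00806797e+01, -4.08040378e-04,
        7.95854066e-04, -2.12945565e-05]), 'eef_pos': array([ 0.2538337 , -0.54367118,  0.2503285 ]), 'eef_rot': array([[ 9.06118849e-01,  4.23023204e-01,  8.87630687e-06],
       [ 4.23023205e-01, -9.06118848e-01, -3.14577420e-05],
       [-5.26436585e-06,  3.22593367e-05, -9.99999999e-01]]), 'contact_force': array([-0.44045891, -0.29767777, -0.50634448]), 'torque': array([ 0.01448376,  0.03406342, -0.02864979]), 'width': 0.08524608860063196}
```

View pics/scene0.png

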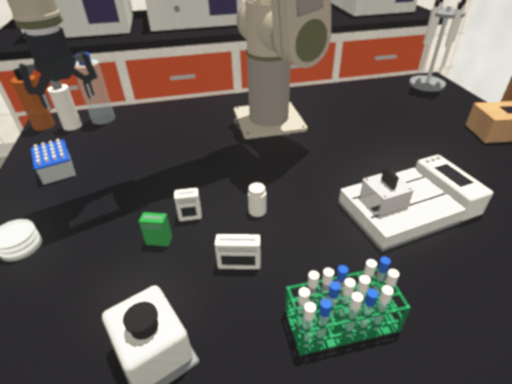

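View pics/top0.png

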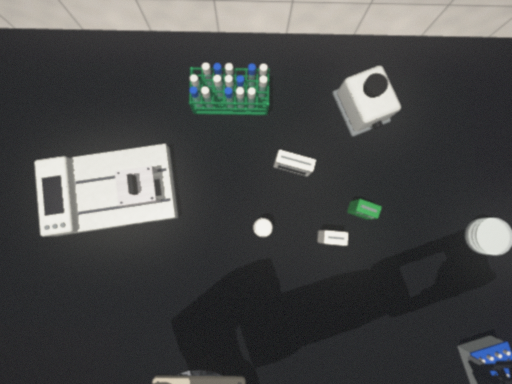

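Candidates in the top view are the narrow white block at (333,238), the green look-alike at (366,209) and the wide white one at (295,163). The canister is at (263,228). The narrow white one fits the description. Next I confirm it in a crop and measure everything.

```bash
python3 - <<'E'
from h import *
z=np.load('top0.npz');p,d=z['p'],z['d'];W=cloud('top',d)
s=np.load('scene0.npz');sp=s['p'];Ws=cloud('scene',s['d'])
a=cv2.resize(p[140:260,250:400],(600,480),interpolation=cv2.INTER_CUBIC);save('crop_t',a)
a=cv2.resize(p[130:250,30:190],(800,600),interpolation=cv2.INTER_CUBIC);save('crop_r',a)
print('bench z',np.nanmedian(W[300:340,60:150,2]),np.nanmedian(Ws[300:340,220:260,2]))
def rect(name,W,m,zl,zh):
    m=m&(W[...,2]>zl)&(W[...,2]<zh);P=W[m]
    r=cv2.minAreaRect((P[:,:2]*1000).astype(np.float32));print(name,m.sum(),r,'z',np.median(P[:,2]))
v,u=np.mgrid[0:384,0:512]
box=lambda a,b,c,e:(u>a)&(u<b)&(v>c)&(v<e)
rect('narrow top',W,box(312,355,225,252),.062,.09)
rect('wide top',W,box(270,322,145,180),.062,.09)
rect('green top',W,box(345,385,195,222),.062,.09)
rect('canister top',W,box(250,275,215,240),.062,.09)
rect('console',W,box(30,80,150,240),.06,.09)
rect('deck',W,box(30,180,140,240),.036,.056)
rect('roof',W,box(100,180,150,220),.085,.105)
rect('tab',W,box(100,180,150,220),.12,.14)
rect('tab scene',Ws,box(370,410,160,200),.122,.14)
rect('roof scene',Ws,box(350,420,160,220),.085,.105)
E
```

```text
bench z 0.00043955617497504207 -0.0008835217010391139
narrow top 327 ((439.28192138671875, -311.7852783203125), (54.00608825683594, 30.63408088684082), 85.71227264404297) z 0.07503992384789249
wide top 520 ((617.7769775390625, -220.44955444335938), (89.71296691894531, 30.688291549682617), 74.90585327148438) z 0.0748532774637356
green top 330 ((507.2808532714844, -388.8530578613281), (53.781314849853516, 30.900108337402344), 70.02594757080078) z 0.0746789385016508
canister top 226 ((459.42095947265625, -145.13754272460938), (37.19036102294922, 39.02669143676758), 86.22317504882812) z 0.07529419857954356
console 2582 ((527.561279296875, 342.27667236328125), (179.657958984375, 76.29206085205078), 9.328563690185547) z 0.07231076961343302
deck 5831 ((547.5579833984375, 223.7310028076172), (180.3356475830078, 293.6558837890625), 9.467620849609375) z 0.04624909875372818
roof 1175 ((550.598388671875, 146.08961486816406), (81.00492858886719, 85.09803771972656), 9.54219913482666) z 0.09717531673614455
tab 139 ((549.9904174804688, 146.07040405273438), (44.18006896972656, 12.833478927612305), 10.42707347869873) z 0.13057532782441317
tab scene 106 ((553.828125, 148.03636169433594), (44.089725494384766, 14.207603454589844), 11.526307106018066) z 0.1290822835200046
roof scene 750 ((552.9448852539062, 149.0166015625), (83.27020263671875, 87.89691925048828), 8.855582237243652) z 0.09608260467698826
```

View pics/crop_t.png

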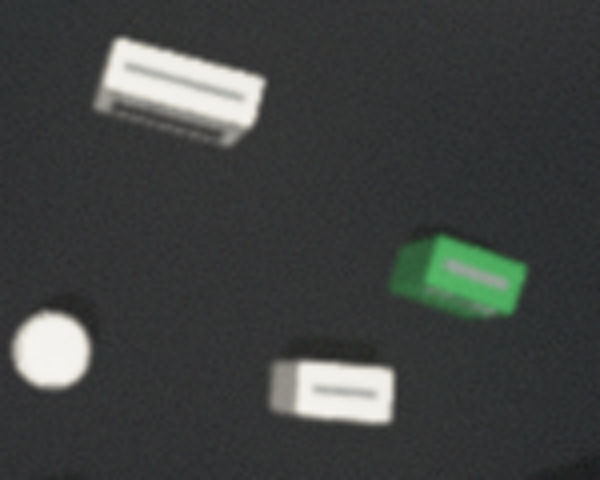

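View pics/crop_r.png

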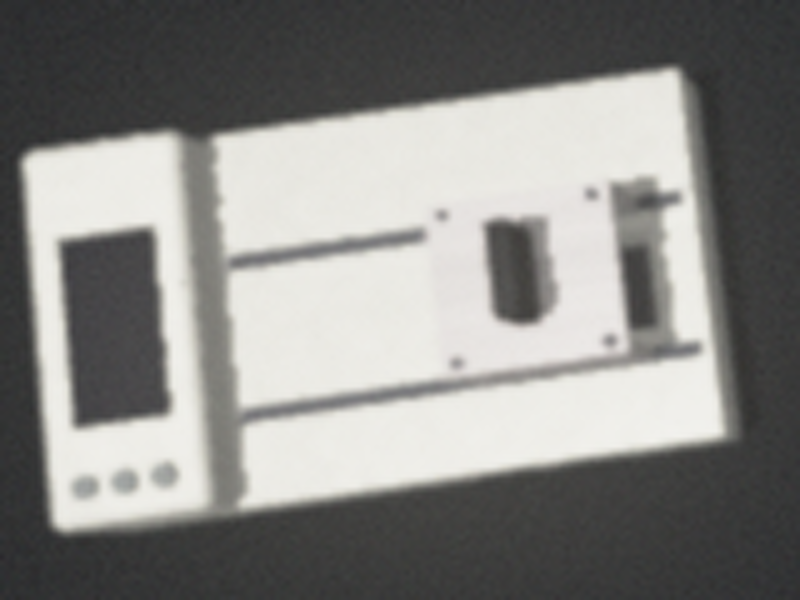

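The top and scene views agree. The bay is at about (552,136) mm with yaw 9.5°, the gate is about 10 mm open, and the narrow white cassette is at (439,-312) with its long axis at 85.7°. I'll go to the tab first.

Request:
{"op": "drive_tool", "data": {
  "series": [
    {"xyz": [44, -39, 0], "roll": 0.05, "fingers": 0.3},
    {"xyz": [89, -79, 0], "roll": 0.1, "fingers": 0.3},
    {"xyz": [134, -119, 0], "roll": 0.15, "fingers": 0.3},
    {"xyz": [179, -159, 0], "roll": 0.2, "fingers": 0.3},
    {"xyz": [224, -199, 0], "roll": 0.27, "fingers": 0.3}
  ],
  "squeeze": 20
}}

```text
time: 1.38
eef_pos: [0.3731, -0.2669, 0.2506]
eef_rot: [[0.987, 0.164, 0.001], [0.164, -0.987, -0.001], [0.001, 0.001, -1.0]]
contact_force: [1.9, -0.8, 0.2]
width: 0.0598
```

```bash
cat >> h.py <<'E'
def go(xyz,xhead,st=None):
    """tool-frame shift (mm) & roll to bring TCP to world xyz(mm), tool x heading deg"""
    st=st or sensors.read_state();R=np.array(st['eef_rot']);p=np.array(st['eef_pos'])*1000
    h=np.degrees(np.arctan2(R[1,0],R[0,0]));dr=(xhead-h+180)%360-180
    print('t',round(st['time'],2),'pos',p.round(1),'head',h.round(2),'F',np.round(st['contact_force'],1),'w',round(st['width'],4))
    print(' shift',(R.T@(np.array(xyz)-p)).round(1),'roll',round(-np.radians(dr),3),'dist',np.linalg.norm(np.array(xyz)-p).round(1))
E
python3 -c "
from h import *
go([550,146,200],9.5)"
```

```text
t 1.38 pos [ 373.1 -266.9  250.6] head 9.42 F [ 1.9 -0.8  0.2] w 0.0598
 shift [ 242.  -378.4   50.5] roll -0.001 dist 452.0
```

Request:
{"op": "drive_tool", "data": {
  "series": [
    {"xyz": [30, -48, 5], "roll": 0, "fingers": 0.3},
    {"xyz": [61, -96, 10], "roll": 0, "fingers": 0.3},
    {"xyz": [91, -144, 15], "roll": 0, "fingers": 0.3},
    {"xyz": [122, -192, 20], "roll": 0, "fingers": 0.3},
    {"xyz": [152, -240, 25], "roll": 0, "fingers": 0.3}
  ]
}}

```text
time: 2.0
eef_pos: [0.4844, -0.0034, 0.2258]
eef_rot: [[0.986, 0.164, 0.002], [0.164, -0.986, -0.001], [0.002, 0.001, -1.0]]
contact_force: [0.1, -0.5, 0.3]
width: 0.06
```

Request:
{"op": "drive_tool", "data": {
  "series": [
    {"xyz": [30, -46, 5], "roll": 0, "fingers": 0.3},
    {"xyz": [60, -92, 10], "roll": 0, "fingers": 0.3},
    {"xyz": [90, -138, 15], "roll": 0, "fingers": 0.3},
    {"xyz": [90, -138, 15], "roll": 0, "fingers": 0.3},
    {"xyz": [90, -138, 15], "roll": 0, "fingers": 0.3}
  ]
}}

```text
time: 2.62
eef_pos: [0.5504, 0.1473, 0.2106]
eef_rot: [[0.986, 0.165, 0.001], [0.165, -0.986, -0.001], [0.001, 0.002, -1.0]]
contact_force: [-0.1, 0.7, 0.1]
width: 0.0598
```

```bash
python3 - <<'E'
from h import *
st=sensors.read_state(); p,d=imaging.grab_frame('wrist'); save('w1',p); W=cloud('wrist',d,st)
np.savez('w1.npz',p=p,d=d,pos=st['eef_pos'],rot=st['eef_rot'])
def rect(name,zl,zh):
    m=(W[...,2]>zl)&(W[...,2]<zh)&(np.abs(W[...,0]-.55)<.13)&(np.abs(W[...,1]-.2)<.2);P=W[m]
    if m.sum()>5: print(name,m.sum(),cv2.minAreaRect((P[:,:2]*1000).astype(np.float32)),np.median(P[:,2]))
rect('tab',.124,.136);rect('roof',.09,.102);rect('deck',.04,.05)
go([550,146,122],9.5,st)
E
```

```text
tab 758 ((553.068359375, 148.2167510986328), (43.44485092163086, 11.513582229614258), 9.882144927978516) 0.1307356398256971
roof 6795 ((552.3186645507812, 147.8448028564453), (80.87821197509766, 84.34065246582031), 9.667704582214355) 0.09699245605934159
deck 26763 ((554.1536865234375, 197.24697875976562), (180.3209686279297, 236.09585571289062), 9.498552322387695) 0.04613343342451326
t 2.62 pos [550.4 147.3 210.6] head 9.47 F [-0.1  0.7  0.1] w 0.0598
 shift [-0.7  1.1 88.6] roll -0.001 dist 88.6
```

View pics/w1.png

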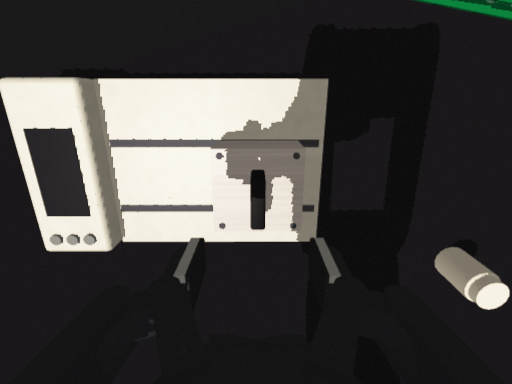

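The wrist view agrees. The tab top is at (258,200) between the fingers, about (552,148) in world coordinates, with the tip corridor clear. I'll descend and grip it.

Request:
{"op": "drive_tool", "data": {
  "series": [
    {"xyz": [1, 0, 40], "roll": 0, "fingers": 0.3},
    {"xyz": [1, 0, 75], "roll": 0, "fingers": 0.3},
    {"xyz": [1, 0, 88], "roll": 0, "fingers": 0.3},
    {"xyz": [1, 0, 88], "roll": 0, "fingers": 0.6},
    {"xyz": [1, 0, 88], "roll": 0, "fingers": 1}
  ]
}}

```text
time: 3.3
eef_pos: [0.5528, 0.1466, 0.1249]
eef_rot: [[0.987, 0.163, 0.005], [0.163, -0.987, -0.001], [0.005, 0.002, -1.0]]
contact_force: [0.3, 0.2, 0.0]
width: 0.0242
```

Request:
{"op": "drive_tool", "data": {
  "series": [
    {"xyz": [0, 0, 0], "roll": 0, "fingers": 1},
    {"xyz": [0, 0, 0], "roll": 0, "fingers": 1},
    {"xyz": [0, 0, 0], "roll": 0, "fingers": 1}
  ]
}}

```text
time: 3.68
eef_pos: [0.5534, 0.1468, 0.126]
eef_rot: [[0.987, 0.163, 0.006], [0.163, -0.987, -0.001], [0.006, 0.002, -1.0]]
contact_force: [-1.2, -0.2, 5.1]
width: 0.0115
```

Request:
{"op": "drive_tool", "data": {
  "series": [
    {"xyz": [0, -15, -1], "roll": 0, "fingers": 1},
    {"xyz": [0, -35, -1], "roll": 0, "fingers": 1},
    {"xyz": [0, -55, -1], "roll": 0, "fingers": 1},
    {"xyz": [0, -72, -1], "roll": 0, "fingers": 1},
    {"xyz": [0, -82, -1], "roll": 0, "fingers": 1}
  ]
}}

```text
time: 4.3
eef_pos: [0.5397, 0.2287, 0.1261]
eef_rot: [[0.986, 0.164, 0.006], [0.164, -0.987, -0.001], [0.006, 0.002, -1.0]]
contact_force: [5.3, -2.8, -8.5]
width: 0.0113
```

Request:
{"op": "drive_tool", "data": {
  "series": [
    {"xyz": [0, -3, 0], "roll": 0, "fingers": 1},
    {"xyz": [0, -6, 0], "roll": 0, "fingers": 1},
    {"xyz": [0, -9, 0], "roll": 0, "fingers": 1},
    {"xyz": [0, -10, 0], "roll": 0, "fingers": 1},
    {"xyz": [0, -10, 0], "roll": 0, "fingers": 1}
  ]
}}

```text
time: 4.92
eef_pos: [0.5384, 0.2366, 0.126]
eef_rot: [[0.987, 0.163, 0.006], [0.163, -0.987, -0.004], [0.005, 0.005, -1.0]]
contact_force: [3.2, -10.4, -4.1]
width: 0.0117
```

```bash
python3 - <<'E'
from h import *
st=sensors.read_state()
go([535.5,235,125],9.5,st)
E
```

```text
t 4.92 pos [538.4 236.6 126. ] head 9.37 F [  3.2 -10.4  -4.1] w 0.0117
 shift [-3.1  1.1  1. ] roll -0.002 dist 3.5
```

The gate is against its stop, with a 10 N reaction at about +100 mm. I'll release and rise.

Request:
{"op": "drive_tool", "data": {
  "series": [
    {"xyz": [0, 1, 0], "roll": 0, "fingers": 0.6},
    {"xyz": [0, 1, 0], "roll": 0, "fingers": 0.4},
    {"xyz": [0, 1, 0], "roll": 0, "fingers": 0.3},
    {"xyz": [0, 1, -40], "roll": 0, "fingers": 0.3},
    {"xyz": [0, 1, -90], "roll": 0, "fingers": 0.3}
  ]
}}

```text
time: 5.55
eef_pos: [0.5368, 0.236, 0.2156]
eef_rot: [[0.987, 0.163, 0.003], [0.163, -0.987, -0.005], [0.002, 0.005, -1.0]]
contact_force: [0.2, 0.4, 1.0]
width: 0.0597
```

```bash
python3 - <<'E'
from h import *
st=sensors.read_state()
go([553,110,230],9.5,st)
E
```

```text
t 5.55 pos [536.8 236.  215.6] head 9.39 F [0.2 0.4 1. ] w 0.0597
 shift [ -4.6 127.  -13.8] roll -0.002 dist 127.8
```

Request:
{"op": "drive_tool", "data": {
  "series": [
    {"xyz": [-1, 40, -5], "roll": 0, "fingers": 0.1},
    {"xyz": [-3, 80, -10], "roll": 0, "fingers": 0},
    {"xyz": [-4, 110, -14], "roll": 0, "fingers": 0},
    {"xyz": [-4, 110, -14], "roll": 0, "fingers": 0}
  ]
}}

```text
time: 6.05
eef_pos: [0.5514, 0.1254, 0.2309]
eef_rot: [[0.987, 0.161, 0.004], [0.161, -0.987, -0.005], [0.003, 0.005, -1.0]]
contact_force: [-0.4, 0.9, -0.1]
width: 0.0857
```

```bash
python3 - <<'E'
from h import *
st=sensors.read_state(); p,d=imaging.grab_frame('wrist'); save('w2',p); W=cloud('wrist',d,st)
np.savez('w2.npz',p=p,d=d,pos=st['eef_pos'],rot=st['eef_rot'])
th=np.radians(9.5);bx=np.array([np.cos(th),np.sin(th)]);by=np.array([-np.sin(th),np.cos(th)]);o=np.array([.5525,.1370])
q=W[...,:2]-o;X=q@bx;Y=q@by
def rect(name,zl,zh,xr,yr):
    m=(W[...,2]>zl)&(W[...,2]<zh)&(np.abs(X)<xr)&(Y>yr[0])&(Y<yr[1]);P=W[m]
    if m.sum()>5: print(name,m.sum(),cv2.minAreaRect((P[:,:2]*1000).astype(np.float32)),np.median(P[:,2]))
    return m
rect('tab',.124,.136,.1,(.05,.15));rect('roof',.09,.102,.1,(0.03,.16))
m=rect('floor',.004,.016,.03,(-.045,.045))
if m.sum(): print('floor local',X[m].min(),X[m].max(),Y[m].min(),Y[m].max())
# pocket edges from deck-level holes at rows/cols through centre
m=(np.abs(W[...,2]-.046)<.003)&(np.abs(X)<.07)&(np.abs(Y)<.055)
a=np.abs(X)<.015; yy=Y[m&a]; print('deck y gap',yy[yy<0].max() if (yy<0).any() else None,yy[yy>0].min() if (yy>0).any() else None)
a=np.abs(Y)<.02; xx=X[m&a]; print('deck x gap',xx[xx<0].max() if (xx<0).any() else None,xx[xx>0].min() if (xx>0).any() else None)
go([439,-312,200],85.7,st)
E
```

```text
tab 793 ((538.1187133789062, 236.97935485839844), (44.01324462890625, 12.755865097045898), 8.853134155273438) 0.13073687133726447
roof 5499 ((537.7443237304688, 237.4231414794922), (80.09203338623047, 84.9327163696289), 9.465755462646484) 0.09712395362502002
floor 1847 ((550.445556640625, 138.39027404785156), (42.401676177978516, 72.01336669921875), 9.362083435058594) 0.010731383043394549
floor local -0.022973454655666657 0.01948042403979237 -0.03427152971103093 0.03773070360131614
deck y gap -0.03483877327624143 0.03738473716816791
deck x gap -0.021967876001355656 0.02641395094411146
t 6.05 pos [551.4 125.4 230.9] head 9.25 F [-0.4  0.9 -0.1] w 0.0857
 shift [-181.3  413.5   32.5] roll -1.334 dist 452.6
```

View pics/w2.png

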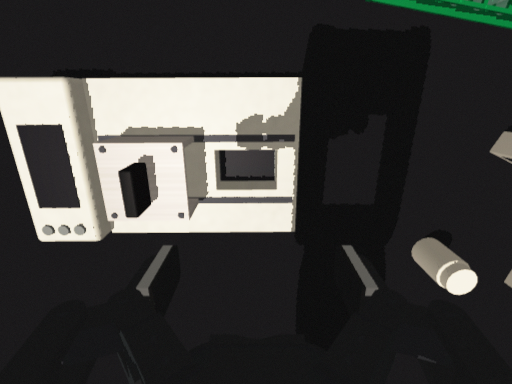

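The bay is uncovered at pixel (247,168). The bay centre comes out at (554.3,138.8) from both the pocket edges and the gate at its stop. Now to the cassette.

Request:
{"op": "drive_tool", "data": {
  "series": [
    {"xyz": [-22, 51, 2], "roll": -0.16, "fingers": 0},
    {"xyz": [-44, 102, 4], "roll": -0.32, "fingers": 0},
    {"xyz": [-66, 153, 6], "roll": -0.48, "fingers": 0},
    {"xyz": [-88, 204, 8], "roll": -0.64, "fingers": 0},
    {"xyz": [-110, 255, 10], "roll": -0.8, "fingers": 0}
  ]
}}

```text
time: 6.72
eef_pos: [0.4835, -0.1431, 0.2213]
eef_rot: [[0.566, 0.824, 0.004], [0.824, -0.566, -0.004], [-0.001, 0.005, -1.0]]
contact_force: [0.1, -0.2, -0.4]
width: 0.0856
```

```bash
python3 - <<'E'
from h import *
go([439,-312,210],85.7)
E
```

```text
t 6.72 pos [ 483.5 -143.1  221.3] head 55.53 F [ 0.1 -0.2 -0.4] w 0.0856
 shift [-164.4   58.8   11.8] roll -0.527 dist 175.0
```

Request:
{"op": "drive_tool", "data": {
  "series": [
    {"xyz": [-50, 18, 4], "roll": -0.17, "fingers": 0},
    {"xyz": [-100, 36, 8], "roll": -0.34, "fingers": 0},
    {"xyz": [-145, 52, 11], "roll": -0.5, "fingers": 0},
    {"xyz": [-164, 59, 12], "roll": -0.527, "fingers": 0},
    {"xyz": [-164, 59, 12], "roll": -0.527, "fingers": 0}
  ]
}}

```text
time: 7.35
eef_pos: [0.4394, -0.312, 0.2093]
eef_rot: [[0.076, 0.997, 0.004], [0.997, -0.076, -0.003], [-0.003, 0.004, -1.0]]
contact_force: [0.1, 0.2, -0.8]
width: 0.085
```

```bash
python3 - <<'E'
from h import *
st=sensors.read_state(); p,d=imaging.grab_frame('wrist'); save('w3',p); W=cloud('wrist',d,st)
m=(W[...,2]>.065)&(W[...,2]<.085)&(np.hypot(W[...,0]-.44,W[...,1]+.312)<.045)
print(m.sum(),cv2.minAreaRect((W[m][:,:2]*1000).astype(np.float32)))
for r in models.cut_out('wrist','cassette')[:3]: print(r['confidence'],r['position'])
go([439,-312,60],85.7,st)
E
```

```text
1583 ((441.7088317871094, -311.0197448730469), (53.446685791015625, 30.132171630859375), 84.8152847290039)
0.9 [256.9, 178.4]
0.55 [319.2, 238.5]
t 7.35 pos [ 439.4 -312.   209.3] head 85.64 F [ 0.1  0.2 -0.8] w 0.085
 shift [  0.3  -1.  149.3] roll -0.001 dist 149.3
```

View pics/w3.png

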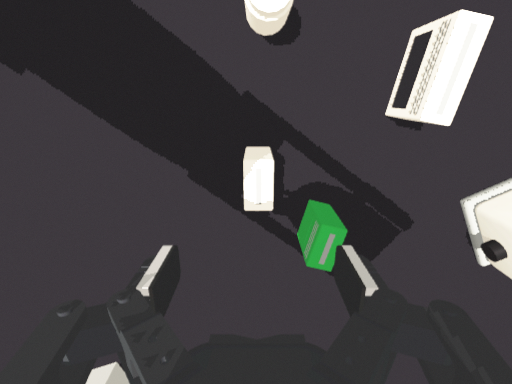

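The white narrow cassette is at (258,180), centred between the fingers. The green block is at (322,237), clear of the finger path. I'll descend to z=61.

Request:
{"op": "drive_tool", "data": {
  "series": [
    {"xyz": [1, 2, 50], "roll": 0.005, "fingers": 0.15},
    {"xyz": [1, 2, 100], "roll": 0.005, "fingers": 0.2},
    {"xyz": [1, 2, 135], "roll": 0.005, "fingers": 0.2},
    {"xyz": [1, 2, 148], "roll": 0.005, "fingers": 0.2},
    {"xyz": [1, 2, 148], "roll": 0.005, "fingers": 0.3}
  ]
}}

```text
time: 8.07
eef_pos: [0.4429, -0.3092, 0.0615]
eef_rot: [[0.079, 0.997, 0.003], [0.997, -0.079, -0.002], [-0.002, 0.003, -1.0]]
contact_force: [0.9, -0.3, 1.2]
width: 0.0597
```

Request:
{"op": "drive_tool", "data": {
  "series": [
    {"xyz": [0, 0, 0], "roll": 0, "fingers": 0.6},
    {"xyz": [0, 0, 0], "roll": 0, "fingers": 0.8},
    {"xyz": [0, 0, 0], "roll": 0, "fingers": 0.8},
    {"xyz": [0, 0, 0], "roll": 0, "fingers": 0.8}
  ],
  "squeeze": 30
}}

```text
time: 8.57
eef_pos: [0.4441, -0.31, 0.0635]
eef_rot: [[0.079, 0.997, 0.006], [0.997, -0.079, -0.004], [-0.003, 0.006, -1.0]]
contact_force: [0.7, 1.6, 6.4]
width: 0.0297
```

```bash
python3 - <<'E'
from h import *
go([439,-312,160],85.7)
E
```

```text
t 8.57 pos [ 444.1 -310.    63.5] head 85.48 F [0.7 1.6 6.4] w 0.0297
 shift [ -2.7  -4.3 -96.5] roll -0.004 dist 96.7
```

The opening is 30 mm, so the cassette is held. I'll lift it and carry it up.

Request:
{"op": "drive_tool", "data": {
  "series": [
    {"xyz": [0, 0, -20], "roll": 0, "fingers": 0.8},
    {"xyz": [0, 0, -60], "roll": 0, "fingers": 0.8},
    {"xyz": [0, 0, -105], "roll": 0, "fingers": 0.8},
    {"xyz": [0, 0, -120], "roll": 0, "fingers": 0.8}
  ]
}}

```text
time: 9.07
eef_pos: [0.4448, -0.3109, 0.1875]
eef_rot: [[0.079, 0.997, 0.011], [0.997, -0.079, -0.008], [-0.007, 0.011, -1.0]]
contact_force: [1.0, -0.5, -1.6]
width: 0.0294
```

```bash
python3 - <<'E'
from h import *
st=sensors.read_state(); p,d=imaging.grab_frame('wrist'); save('w4',p)
go([554,139,185],99.5)
E
```

```text
t 9.12 pos [ 444.9 -310.9  188. ] head 85.47 F [ 0.1 -0.7 -0.2] w 0.0293
 shift [457.2  73.3   0.7] roll -0.245 dist 463.0
```

View pics/w4.png

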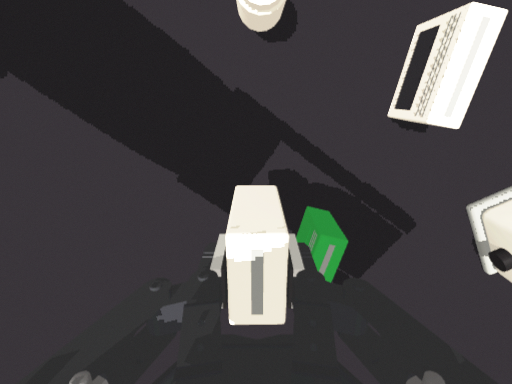

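It is held squarely at (257,255). I'll carry it to the bay.

Request:
{"op": "drive_tool", "data": {
  "series": [
    {"xyz": [50, 8, 0], "roll": -0.03, "fingers": 0.8},
    {"xyz": [105, 17, 0], "roll": -0.06, "fingers": 0.8},
    {"xyz": [160, 26, 0], "roll": -0.09, "fingers": 0.8},
    {"xyz": [215, 35, 0], "roll": -0.12, "fingers": 0.8},
    {"xyz": [270, 43, 0], "roll": -0.15, "fingers": 0.8}
  ]
}}

```text
time: 9.75
eef_pos: [0.5084, -0.0433, 0.1847]
eef_rot: [[-0.072, 0.997, 0.009], [0.997, 0.072, -0.007], [-0.008, 0.008, -1.0]]
contact_force: [0.1, -1.0, -0.8]
width: 0.0298
```

```bash
python3 - <<'E'
from h import *
go([554,139,185],99.5)
E
```

```text
t 9.75 pos [508.4 -43.3 184.7] head 94.1 F [ 0.1 -1.  -0.8] w 0.0298
 shift [178.6  58.6  -1.2] roll -0.094 dist 188.0
```

Request:
{"op": "drive_tool", "data": {
  "series": [
    {"xyz": [55, 18, 0], "roll": -0.03, "fingers": 0.8},
    {"xyz": [110, 36, 0], "roll": -0.06, "fingers": 0.8},
    {"xyz": [155, 51, 0], "roll": -0.09, "fingers": 0.8},
    {"xyz": [179, 58, -1], "roll": -0.094, "fingers": 0.8},
    {"xyz": [179, 58, -1], "roll": -0.094, "fingers": 0.8}
  ]
}}

```text
time: 10.38
eef_pos: [0.5525, 0.141, 0.1827]
eef_rot: [[-0.168, 0.986, 0.006], [0.986, 0.168, -0.007], [-0.008, 0.005, -1.0]]
contact_force: [-1.0, 0.5, -2.1]
width: 0.0297
```

```bash
python3 - <<'E'
from h import *
st=sensors.read_state(); p,d=imaging.grab_frame('wrist'); save('w5',p)
go([554.3,139.8,72.5],99.5,st)
print(np.array(st['eef_rot']).round(4))
ps,ds=imaging.grab_frame('scene'); save('s5',cv2.resize(ps[120:260,320:512],(768,560),interpolation=cv2.INTER_CUBIC))
pt,dt=imaging.grab_frame('top');W=cloud('top',dt)
m=(np.hypot(W[...,0]-.55,W[...,1]-.137)<.05)&(W[...,2]>.19)&(W[...,2]<.215);print(m.sum())
E
```

```text
t 10.38 pos [552.5 141.  182.7] head 99.65 F [-1.   0.5 -2.1] w 0.0297
 shift [ -0.6   1.  110.2] roll 0.003 dist 110.2
[[-0.1676  0.9858  0.006 ]
 [ 0.9858  0.1676 -0.0074]
 [-0.0083  0.0046 -1.    ]]
280
```

View pics/w5.png

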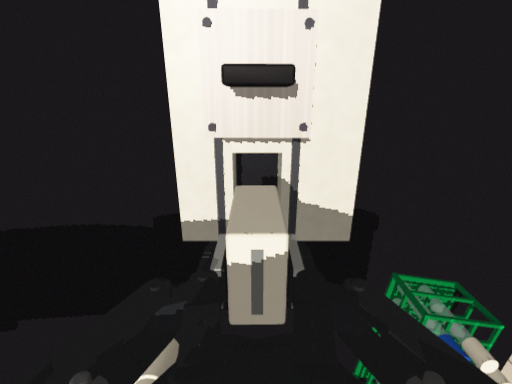

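View pics/s5.png

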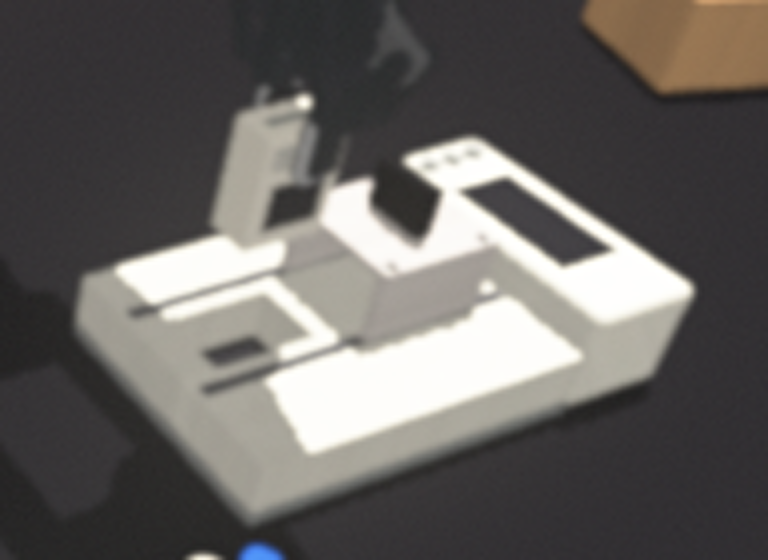

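Aligned: the pocket is directly below and the gate is clear. I'll lower in stages.

Request:
{"op": "drive_tool", "data": {
  "series": [
    {"xyz": [0, 1, 30], "roll": 0, "fingers": 0.8},
    {"xyz": [0, 1, 60], "roll": 0, "fingers": 0.8},
    {"xyz": [0, 1, 80], "roll": 0, "fingers": 0.8},
    {"xyz": [-1, 1, 90], "roll": 0, "fingers": 0.8},
    {"xyz": [-1, 1, 96], "roll": 0, "fingers": 0.8}
  ]
}}

```text
time: 11.15
eef_pos: [0.5548, 0.1366, 0.0875]
eef_rot: [[-0.164, 0.986, 0.007], [0.986, 0.164, -0.008], [-0.009, 0.006, -1.0]]
contact_force: [-0.3, 0.4, -2.0]
width: 0.0297
```

```bash
python3 - <<'E'
from h import *
go([554.3,139.8,73.5],99.5)
E
```

```text
t 11.15 pos [554.8 136.6  87.5] head 99.44 F [-0.3  0.4 -2. ] w 0.0297
 shift [ 3.4 -0.1 14. ] roll -0.001 dist 14.4
```

Request:
{"op": "drive_tool", "data": {
  "series": [
    {"xyz": [3, 0, 4], "roll": 0, "fingers": 0.8},
    {"xyz": [3, 0, 8], "roll": 0, "fingers": 0.8},
    {"xyz": [3, 0, 11], "roll": 0, "fingers": 0.8},
    {"xyz": [3, 0, 12], "roll": 0, "fingers": 0.8},
    {"xyz": [3, 0, 12], "roll": 0, "fingers": 0.8}
  ]
}}

```text
time: 11.78
eef_pos: [0.5544, 0.1395, 0.0755]
eef_rot: [[-0.164, 0.986, 0.007], [0.986, 0.164, -0.008], [-0.009, 0.006, -1.0]]
contact_force: [0.3, -1.0, -2.4]
width: 0.0296
```

Request:
{"op": "drive_tool", "data": {
  "series": [
    {"xyz": [0, 0, 1], "roll": 0, "fingers": 0.8},
    {"xyz": [0, 0, 1], "roll": 0, "fingers": 0.8}
  ]
}}

```text
time: 12.02
eef_pos: [0.5544, 0.1395, 0.0745]
eef_rot: [[-0.164, 0.986, 0.007], [0.986, 0.164, -0.008], [-0.009, 0.006, -1.0]]
contact_force: [0.6, 0.3, -1.6]
width: 0.0294
```

Request:
{"op": "drive_tool", "data": {
  "series": [
    {"xyz": [0, 0, 1], "roll": 0, "fingers": 0.8},
    {"xyz": [0, 0, 1], "roll": 0, "fingers": 0.8}
  ]
}}

```text
time: 12.28
eef_pos: [0.5546, 0.1394, 0.0737]
eef_rot: [[-0.164, 0.986, 0.007], [0.986, 0.164, -0.008], [-0.009, 0.006, -1.0]]
contact_force: [-0.4, -0.0, -0.6]
width: 0.0295
```

Request:
{"op": "drive_tool", "data": {
  "series": [
    {"xyz": [0, 0, 1], "roll": 0, "fingers": 0.8},
    {"xyz": [0, 0, 1], "roll": 0, "fingers": 0.8}
  ]
}}

```text
time: 12.52
eef_pos: [0.5547, 0.1394, 0.0736]
eef_rot: [[-0.164, 0.986, 0.008], [0.986, 0.164, -0.008], [-0.009, 0.006, -1.0]]
contact_force: [-4.0, -2.2, 7.3]
width: 0.0295
```

The floor was reached at z=73.6 mm, as predicted, with a 7 N reaction. I'll release and rise.

Request:
{"op": "drive_tool", "data": {
  "series": [
    {"xyz": [0, 0, 0], "roll": 0, "fingers": 0.5},
    {"xyz": [0, 0, 0], "roll": 0, "fingers": 0.35},
    {"xyz": [0, 0, 0], "roll": 0, "fingers": 0.3},
    {"xyz": [0, 0, -30], "roll": 0, "fingers": 0.3},
    {"xyz": [0, 0, -75], "roll": 0, "fingers": 0.3}
  ]
}}

```text
time: 13.15
eef_pos: [0.5526, 0.1397, 0.1473]
eef_rot: [[-0.164, 0.986, 0.003], [0.986, 0.164, -0.009], [-0.009, 0.002, -1.0]]
contact_force: [0.8, 0.3, 0.8]
width: 0.0597
```

Request:
{"op": "drive_tool", "data": {
  "series": [
    {"xyz": [0, 0, -50], "roll": 0, "fingers": 0.3},
    {"xyz": [0, 0, -80], "roll": 0, "fingers": 0.3}
  ]
}}

```text
time: 13.4
eef_pos: [0.5532, 0.1406, 0.2304]
eef_rot: [[-0.164, 0.986, 0.007], [0.986, 0.164, -0.008], [-0.009, 0.005, -1.0]]
contact_force: [0.4, 0.4, -0.4]
width: 0.0599
```

```bash
python3 - <<'E'
from h import *
st=sensors.read_state(); p,d=imaging.grab_frame('wrist'); save('w6',p); W=cloud('wrist',d,st)
m=(W[...,2]>.075)&(W[...,2]<.091)&(np.hypot(W[...,0]-.554,W[...,1]-.139)<.05)
if m.sum(): print(m.sum(),cv2.minAreaRect((W[m][:,:2]*1000).astype(np.float32)),W[m][:,2].min(),np.percentile(W[m][:,2],[5,50,95]))
m=(W[...,2]>.124)&(W[...,2]<.136)&(np.hypot(W[...,0]-.538,W[...,1]-.237)<.05)
if m.sum(): print('tab',cv2.minAreaRect((W[m][:,:2]*1000).astype(np.float32)))
go([538,237,210],9.5,st)
E
```

```text
1467 ((555.4046020507812, 137.4598388671875), (30.468900680541992, 54.0455207824707), 10.392077445983887) 0.07576610156579328 [0.08289515 0.0848863  0.08612636]
tab ((537.6473999023438, 236.59963989257812), (43.56473922729492, 11.939628601074219), 9.433058738708496)
t 13.4 pos [553.2 140.6 230.4] head 99.44 F [ 0.4  0.4 -0.4] w 0.0599
 shift [97.8  0.7 19.5] roll 1.57 dist 99.7
```

View pics/w6.png

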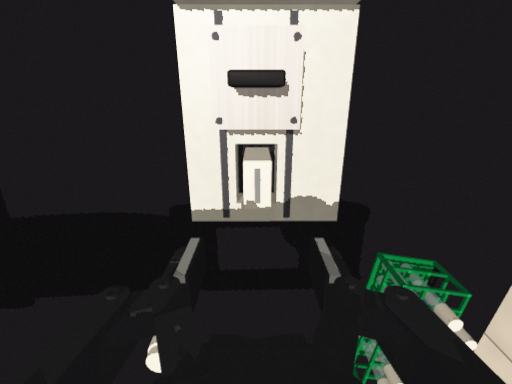

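The cassette is upright in the bay at (257,178), top at 85 mm as expected and centred within 2 mm. Back to the tab.

Request:
{"op": "drive_tool", "data": {
  "series": [
    {"xyz": [20, 0, 0], "roll": 0.17, "fingers": 0.3},
    {"xyz": [40, 0, 0], "roll": 0.35, "fingers": 0.3},
    {"xyz": [60, 0, 0], "roll": 0.53, "fingers": 0.3},
    {"xyz": [80, 0, 0], "roll": 0.71, "fingers": 0.3},
    {"xyz": [98, 1, 0], "roll": 0.89, "fingers": 0.3}
  ]
}}

```text
time: 14.08
eef_pos: [0.5393, 0.2384, 0.2331]
eef_rot: [[0.668, 0.744, 0.011], [0.745, -0.668, -0.008], [0.002, 0.013, -1.0]]
contact_force: [0.7, 0.8, 0.4]
width: 0.0593
```

```bash
python3 - <<'E'
from h import *
go([538,236.8,210],9.5)
E
```

```text
t 14.07 pos [539.3 238.4 233.1] head 48.12 F [0.7 0.8 0.4] w 0.0593
 shift [-2.1 -0.2 23.1] roll 0.674 dist 23.2
```

Request:
{"op": "drive_tool", "data": {
  "series": [
    {"xyz": [0, 0, 5], "roll": 0.17, "fingers": 0.3},
    {"xyz": [-1, 0, 10], "roll": 0.34, "fingers": 0.3},
    {"xyz": [-2, 0, 15], "roll": 0.51, "fingers": 0.3},
    {"xyz": [-2, 0, 23], "roll": 0.674, "fingers": 0.3},
    {"xyz": [-2, 0, 23], "roll": 0.674, "fingers": 0.3}
  ]
}}

```text
time: 14.7
eef_pos: [0.5377, 0.2365, 0.2089]
eef_rot: [[0.986, 0.166, 0.009], [0.166, -0.986, -0.008], [0.008, 0.01, -1.0]]
contact_force: [-0.1, -0.1, -1.2]
width: 0.0598
```

```bash
python3 - <<'E'
from h import *
go([538,236.8,124],9.5)
E
```

```text
t 14.7 pos [537.7 236.5 208.9] head 9.56 F [-0.1 -0.1 -1.2] w 0.0598
 shift [-0.3 -1.  84.9] roll 0.001 dist 84.9
```

Request:
{"op": "drive_tool", "data": {
  "series": [
    {"xyz": [0, -1, 40], "roll": 0, "fingers": 0.3},
    {"xyz": [0, -1, 72], "roll": 0, "fingers": 0.3},
    {"xyz": [0, -1, 84], "roll": 0, "fingers": 0.3},
    {"xyz": [0, -1, 84], "roll": 0, "fingers": 0.6},
    {"xyz": [0, -1, 84], "roll": 0, "fingers": 1}
  ],
  "squeeze": 20
}}

```text
time: 15.32
eef_pos: [0.5394, 0.2372, 0.1268]
eef_rot: [[0.986, 0.167, 0.012], [0.167, -0.986, -0.007], [0.01, 0.009, -1.0]]
contact_force: [0.8, 0.8, -0.1]
width: 0.024
```

Request:
{"op": "drive_tool", "data": {
  "series": [
    {"xyz": [0, 0, 0], "roll": 0, "fingers": 1},
    {"xyz": [0, 0, 0], "roll": 0, "fingers": 1},
    {"xyz": [0, 0, 0], "roll": 0, "fingers": 1}
  ]
}}

```text
time: 15.7
eef_pos: [0.5399, 0.2369, 0.1278]
eef_rot: [[0.986, 0.167, 0.013], [0.167, -0.986, -0.008], [0.012, 0.01, -1.0]]
contact_force: [-0.9, -5.4, 2.6]
width: 0.0114
```

```bash
python3 - <<'E'
from h import *
go([554.5,138.5,127],9.5)
E
```

```text
t 15.7 pos [539.9 236.9 127.8] head 9.6 F [-0.9 -5.4  2.6] w 0.0114
 shift [-2.1 99.4  1.8] roll 0.002 dist 99.5
```

Request:
{"op": "drive_tool", "data": {
  "series": [
    {"xyz": [0, 15, 0], "roll": 0, "fingers": 1},
    {"xyz": [0, 35, 0], "roll": 0, "fingers": 1},
    {"xyz": [0, 55, 1], "roll": 0, "fingers": 1},
    {"xyz": [0, 75, 1], "roll": 0, "fingers": 1},
    {"xyz": [0, 88, 1], "roll": 0, "fingers": 1}
  ]
}}

```text
time: 16.32
eef_pos: [0.5547, 0.1484, 0.1279]
eef_rot: [[0.986, 0.166, 0.013], [0.166, -0.986, -0.008], [0.011, 0.01, -1.0]]
contact_force: [-2.8, 2.7, 1.9]
width: 0.0113
```

Request:
{"op": "drive_tool", "data": {
  "series": [
    {"xyz": [0, 5, 0], "roll": 0, "fingers": 1},
    {"xyz": [0, 10, 0], "roll": 0, "fingers": 1},
    {"xyz": [0, 14, 0], "roll": 0, "fingers": 1},
    {"xyz": [0, 15, 0], "roll": 0, "fingers": 1},
    {"xyz": [0, 15, 0], "roll": 0, "fingers": 1}
  ]
}}

```text
time: 16.95
eef_pos: [0.5565, 0.1378, 0.1279]
eef_rot: [[0.986, 0.168, 0.012], [0.168, -0.986, -0.002], [0.012, 0.004, -1.0]]
contact_force: [-3.9, 20.4, -0.8]
width: 0.0113
```

```bash
python3 - <<'E'
from h import *
go([554.5,138.5,127],9.5)
E
```

```text
t 16.95 pos [556.5 137.8 127.9] head 9.65 F [-3.9 20.4 -0.8] w 0.0113
 shift [-1.9 -1.1  0.9] roll 0.003 dist 2.3
```

The shut stop was reached after 100 mm of travel, with a 20 N reaction. I'll release, rise and check.

Request:
{"op": "drive_tool", "data": {
  "series": [
    {"xyz": [0, -1, 0], "roll": 0, "fingers": 0.6},
    {"xyz": [0, -1, 0], "roll": 0, "fingers": 0.4},
    {"xyz": [0, -1, 0], "roll": 0, "fingers": 0.3},
    {"xyz": [0, -1, -40], "roll": 0, "fingers": 0.3},
    {"xyz": [0, -1, -90], "roll": 0, "fingers": 0.3}
  ]
}}

```text
time: 17.58
eef_pos: [0.5544, 0.1381, 0.2174]
eef_rot: [[0.986, 0.167, 0.009], [0.167, -0.986, -0.003], [0.008, 0.004, -1.0]]
contact_force: [1.0, -0.5, 0.0]
width: 0.0597
```

Request:
{"op": "drive_tool", "data": {
  "series": [
    {"xyz": [-30, 0, -20], "roll": 0, "fingers": 0.3},
    {"xyz": [-60, 0, -40], "roll": 0, "fingers": 0.3},
    {"xyz": [-90, 0, -60], "roll": 0, "fingers": 0.3},
    {"xyz": [-90, 0, -60], "roll": 0, "fingers": 0.3},
    {"xyz": [-90, 0, -60], "roll": 0, "fingers": 0.3}
  ]
}}

```text
time: 18.2
eef_pos: [0.4655, 0.123, 0.2765]
eef_rot: [[0.986, 0.166, 0.01], [0.167, -0.986, -0.003], [0.009, 0.004, -1.0]]
contact_force: [0.4, -0.5, -0.8]
width: 0.0598
```

```bash
python3 - <<'E'
from h import *
st=sensors.read_state(); p,d=imaging.grab_frame('wrist'); save('w7',p); W=cloud('wrist',d,st)
th=np.radians(9.5);bx=np.array([np.cos(th),np.sin(th)]);by=np.array([-np.sin(th),np.cos(th)])
def rep(W,n,zl,zh):
    m=(W[...,2]>zl)&(W[...,2]<zh)&(np.hypot(W[...,0]-.554,W[...,1]-.139)<.07)
    r=cv2.minAreaRect((W[m][:,:2]*1000).astype(np.float32));q=np.array(r[0])-[554.3,138.8];print(n,m.sum(),r,'local',q@bx,q@by)
rep(W,'tab',.124,.136);rep(W,'roof',.09,.102)
s,ds=imaging.grab_frame('scene');save('s7',s);Ws=cloud('scene',ds);rep(Ws,'scene tab',.122,.136)
t,dt=imaging.grab_frame('top');save('t7',t);Wt=cloud('top',dt)
m=(Wt[...,2]>.062)&(Wt[...,2]<.09)&(np.hypot(Wt[...,0]-.618,Wt[...,1]+.22)<.06)
print('wide',cv2.minAreaRect((Wt[m][:,:2]*1000).astype(np.float32)))
save('s7c',cv2.resize(s[120:260,320:512],(768,560),interpolation=cv2.INTER_CUBIC))
go([0,0,0],0)
E
```

```text
tab 637 ((553.7394409179688, 138.7875213623047), (43.22746276855469, 11.531465530395508), 9.842918395996094) local -0.5549309206943208 0.08021143374701184
roof 5838 ((554.0216064453125, 138.69528198242188), (79.42779541015625, 84.19488525390625), 9.492947578430176) local -0.291859012640752 -0.0573336832706306
scene tab 109 ((554.7388916015625, 138.83482360839844), (45.279541015625, 13.07810115814209), 10.217750549316406) local 0.43862002045034404 -0.03809198451331788
wide ((617.7818603515625, -220.4334259033203), (89.4055404663086, 30.715717315673828), 75.44872283935547)
t 18.35 pos [465.2 123.1 275.6] head 9.6 F [ 0.2 -0.9 -0.7] w 0.0597
 shift [-481.1   42.7  272.6] roll 0.168 dist 554.6
```

View pics/s7c.png

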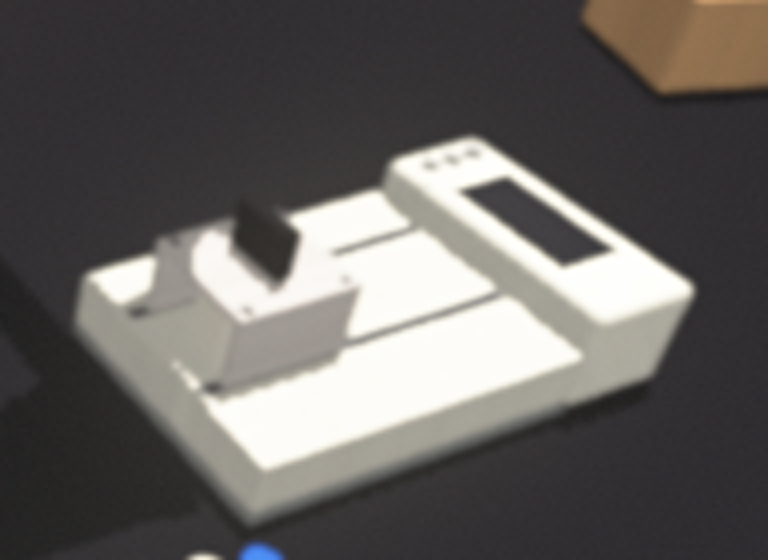

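View pics/w7.png

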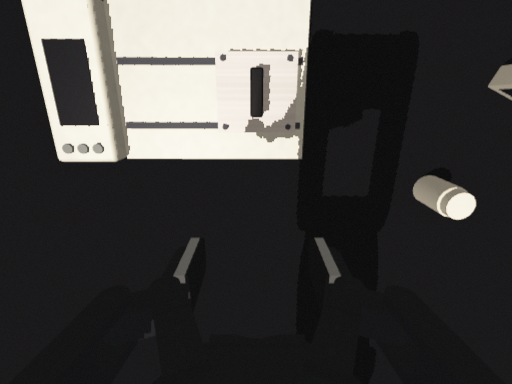

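The gate is shut, with the tab at local y ≈ 0. The wide cassette hasn't moved and the robot is clear of everything. Handing in.

```bash
python3 -c "
from rig import workorder; print(workorder.job_done())"
```

```text
the job is handed in; nothing more can be done
None
```

I slid the gate open to its stop and put the narrow white cassette upright in the bay. I let go only once it touched the floor, then slid the gate back to its shut stop. The job was handed in at about 18.4 s of the 67 s.

- **Cassette:** after release its top was at 85 mm, as it should be when seated, and its centre was within about 2 mm of the bay's centre.
- **Gate:** after I let go, the tab was within 0.1 mm of fully shut along the slide, in both the wrist and scene cameras. The closed gate hides the cassette, so I didn't see it again after shutting.
- **Wide cassette:** it is where it stood at the start.
- **Robot:** it ended clear of everything. The largest contact force reported at the end of a move was about 20 N, when the gate met its shut stop.
- **Disagreements:** none of the checks failed. The cameras differed by about 2–3 mm on positions, so I used the wrist camera's figures where they differed. The tool also tilted by just under 1° during the job.

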